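# Turn the leaf of the recipe binder

## Robot

A 7-joint arm with a two-finger parallel gripper is mounted at the origin on a cart in front of the work surface, level with it; the furniture and walls round the work are solid. World frame = base frame: x ahead of the robot, y to its left, z up, the work surface at z = 0. Lengths are in m, angles in rad, forces in N, time in s.
With the tool pointing down it reaches from about 0.4 to 0.875 m from the base axis. Payload 19.3 kg.
Tool frame: the origin (TCP) lies midway between the tips of the shut fingers; the grasp point (between the pads) lies 19 mm behind it; z points along the fingers, y is the line along which they close (so a half turn about z gives the same grasp; the last joint's range is limited). The gripper opens to 85 mm and grips with 20 to 120 N. Pads are 22 mm wide; open, the fingers measure 114 mm over their backs; the gripper's body (76 mm by 85 mm) begins 54 mm behind the grasp point. The pads swing forward as they close: fully open they stand 13 mm farther back than shut.
Start: joints at [1.065, 0.521, -0.036, 1.599, 0.021, 1.021, -0.113], TCP at [0.264, -0.567, 0.231] pointing down, gripper open.
Joint ranges: [-2.91, 2.91], [-0.3, 2.13], [-1.5, 1.42], [0.17, 2.43], [-1.26, 4.41], [0.16, 1.93], [-2.52, 2.52]. Speed limits (rad/s): [1.89, 1.89, 2.39, 2.39, 3.01, 3.01, 3.01].

## Interface

Orientations are given as a unit quaternion [w, x, y, z].
In Python, from plant import r, optics gives the robot as it stands.
- The arm moves only by the tool play_rows, never from a script. Its argument "moves" is a list of rows, each a list of 3 entries, a list of its own where there are three numbers: the opening, from 0 (shut) to 1 (fully open), then the shift along the tool's x, y, z as a fraction of full scale, then the turn about the tool's z as a fraction of full scale. A call has 1 to 12 rows; each row is the pose to reach, as a shift and turn from the pose commanded when the call began, along the tool's axes at that moment; what a row does not reach only later rows make up. Full scale, the value 1, is 40 cm for a shift and 1.5 rad for a turn. A row lasts 1/8 s, in which the tool goes at most 62.5 mm and 10.7 degrees, less where a joint would pass 70% of its speed; a pose out of reach is approached as far as the arm can. A call with a number of a shift or a turn outside -1 to 1 is refused whole. A call with a gripper value outside its range is refused whole. The fingers move at their own pace and stop on an object; "newtons" is the grip in N (left out, the last holds). Time passes only in rows, so rows that repeat a pose let the fingers close. It gives the time, the measured TCP pose, the force, the opening and the grip force at its end, in the units of the state.
- r.observe(): the state, without advancing time (a new reading comes with each control period).
- optics.grab_frame(name): name is "side" or "top" or "wrist"; returns the picture (384x512x3 uint8, red, green, blue); there is no depth.
- optics.camera_model(name): a dict with "camera_matrix" (3x3 intrinsics, pixels), "dist_coeffs" ([k1, k2, p1, p2, k3] as OpenCV has them; the pictures are not rectified), "view" (4x4, takes a point from world to camera coordinates); the wrist camera has in their place "T_tool_cam" (4x4, takes a point from camera to tool coordinates, whose origin is the TCP and whose axes are the flange's). Camera axes: x right, y up, looking along -z (the intrinsics and any distortion apply to the point x, -y, -z); pixel columns grow to the right and rows downward; lengths in m; the calibration is good to about 2 mm. A picture is of the moment at which its call begins: read the wrist's pose just before it. camera_model takes no time and is no camera call.
- r.hand_in(): hands the job in; it is judged then, once.
The state is a dict: "time_s": time; "joint_pos": joint angles; "dq": joint speeds; "tau": joint torques, N m; "position": TCP position; "eef_rot": TCP orientation; "force": force on the tool from outside, world axes, zero at the start; "ft_torque": the same for the moment, N m; "gripper_width": opening from 0.0 (shut) to 1.0 (fully open); "gripper_force": force on a finger pad.
Only numpy, scipy, OpenCV 4.12 (cv2) and the standard library are available. Lean on these libraries where they do the work, as an engineer would, in place of code of your own. Each camera call takes 0.05 s, during which the arm holds its last target. There are 200 camera calls.

## Task

Turn the half-raised leaf with the orange tab over the recipe binder's spine and press it down so that it lies flat on the left side, pushing it only with the fingertips or the outside of the fingers, never pinched between them. Swing it over without slamming, leave the leaf with the blue tab lying on the right, and do not lift the binder, shove it out of its place or disturb the things around it.

Things in the scene. Friction and masses are not known exactly. Their poses are not given: they have to be found in the camera images.
- binder: Recipe binder open on the worktop: 124 x 240 x 14 mm wooden board with two white page pads (tops 30 mm up), 1.4 kg, loose. Origin: centre of its underside. Own x runs along the spine away from the robot, y to its left side, z up. Two stiff leaves hinge on one steel rod, the spine.
- spine (a point): Middle of the spine's axis (34 mm above the binder's underside). Both leaves turn about the line through it along the binder's x.
- leaf_top (a joint): Angle of the orange-tabbed leaf about the spine: 0 flat on the right (-y), 1.57 upright, 3.14 (hard stop) flat on the left (+y). Starts half raised, 0.4 to 0.8. Rigid white printed board, 104 mm along the spine, 5 mm thick, 60 g; mid-plane through the spine axis, from 10 to 116 mm off it, to 130 mm with the 40 mm wide tab. Stiff hinge: stays where left, needs 1 to 1.5 N at the tab.
- leaf_top_tab (a point): Middle of the outer edge of the orange tab: 130 mm from the spine axis, 28 mm towards the robot (-x of the binder) from the leaf's middle, on the leaf's mid-plane. Its axes are the leaf's: x along the spine, y from the tab towards the spine, z normal to the leaf (up when the leaf is at 0).
- leaf_under (a joint): Angle of the second leaf, of the same size, material and stiff hinge, with a blue tab 28 mm to the far side of its middle (+x). It lies flat on the right side, at 0, and is to stay there.
- tin: Food tin, 57 mm diameter, 72 mm high, loose bystander. Origin: centre of its underside.
- tumbler: Pale grey steel tumbler, upside down, 68 mm diameter, 92 mm high, loose bystander. Origin: centre of its underside.
- spice_jar: Spice jar with dark lid, 40 mm diameter, 105 mm high, loose bystander. Origin: centre of its underside.

How it is judged:
By the outcome, as a careful person would: the job done as asked, in the order asked, and still so for the second after the job is handed in, with the robot touching nothing.
It also fails if it takes over 40 s, if anything falls off the work surface, if the arm or the gripper's body presses on something with over 40 N, if the wrist force passes 120 N, or if a joint passes its speed limit or range.

## Working session

There is one attempt and no reset: what is moved stays moved. The work goes in short steps, Python scripts to look and compute and a tool call to move; the robot and the scene stay as the last step left them, time stands still between calls to the robot, and variables do not carry over. Pictures are saved under pics/ and viewed, at most 10 in all, crops included, and the job is handed in when it is done.

Besides the shell and the picture viewer there is one more tool, called after "Emit:" by a JSON object that holds its "fn" and its "kwargs", one argument or row to a line. play_rows: Moves the arm, as the interface text tells. Its arguments: {"type":"object","properties":{"moves":{"type":"array"},"newtons":{"type":"number"}},"required":["moves"]}

```bash
mkdir -p pics; ls
python3 - <<'E'
from plant import r, optics
import cv2,numpy as np
s=r.observe(); print({k:np.round(v,3).tolist() for k,v in s.items()})
for n in("side","top"):
    cv2.imwrite(f"pics/{n}0.png",optics.grab_frame(n)[:,:,::-1])
    m=optics.camera_model(n); print(n,{k:np.round(v,3).tolist() for k,v in m.items()})
E
```

```text
pics
{'time_s': 0.0, 'joint_pos': [1.065, 0.522, -0.036, 1.6, 0.021, 1.021, -0.113], 'dq': [-0.001, -0.001, -0.001, -0.002, 0.001, -0.001, -0.0], 'tau': [0.001, -92.71, 1.981, -36.993, 0.018, 0.008, 0.0], 'position': [0.264, -0.566, 0.231], 'eef_rot': [-0.001, 0.976, 0.216, -0.0], 'force': [-0.234, 0.214, 0.228], 'ft_torque': [0.016, 0.025, 0.021], 'gripper_force': 0.0, 'gripper_width': 0.997}
side {'camera_matrix': [[365.156, 0.0, 256.766], [0.0, 365.156, 193.779], [0.0, 0.0, 1.0]], 'dist_coeffs': [-0.108, 0.0, 0.0, 0.0, 0.0], 'view': [[0.96, 0.281, -0.013, -0.445], [-0.214, 0.759, 0.615, 0.078], [0.183, -0.587, 0.789, -1.164], [0.0, 0.0, 0.0, 1.0]]}
top {'camera_matrix': [[440.085, 0.0, 259.116], [0.0, 440.085, 192.041], [0.0, 0.0, 1.0]], 'dist_coeffs': [-0.012, 0.0, 0.0, 0.0, 0.0], 'view': [[0.005, -1.0, 0.011, -0.018], [0.987, 0.006, 0.16, -0.504], [-0.16, 0.01, 0.987, -1.304], [0.0, 0.0, 0.0, 1.0]]}
```

View pics/side0.png

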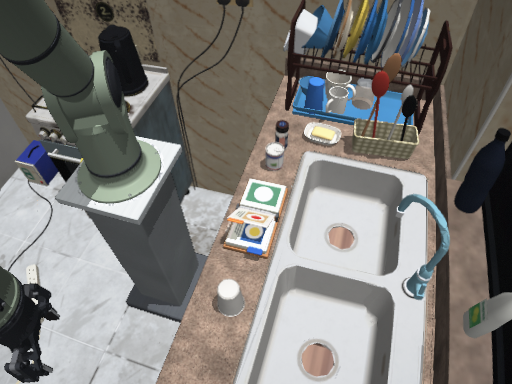

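View pics/top0.png

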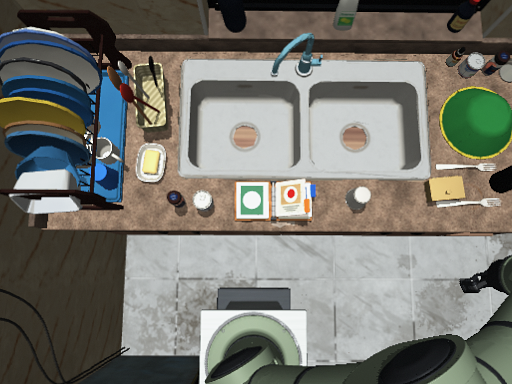

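The side view shows the binder near (257,220), with the orange tab at about (240,219), the tumbler at (229,297), the tin at (275,155) and the jar at (282,132). In the top view the binder is around (273,200), the orange tab at (307,205) and the blue tab at (313,190).

```bash
cat > h.py <<'E'
from plant import r, optics
import cv2,numpy as np
def ray(n,uv):
    m=optics.camera_model(n);K=np.array(m["camera_matrix"]);V=np.array(m["view"])
    p=cv2.undistortPoints(np.array([[uv]],float),K,np.array(m["dist_coeffs"]))[0,0]
    d=V[:3,:3].T@np.array([p[0],-p[1],-1]); return -V[:3,:3].T@V[:3,3],d/np.linalg.norm(d)
def plane(n,uv,z):
    o,d=ray(n,uv); return o+d*(z-o[2])/d[2]
def tri(u1,u2):
    a,d=ray("side",u1);b,e=ray("top",u2)
    t=np.linalg.lstsq(np.c_[d,-e],b-a,rcond=None)[0]
    return (a+d*t[0]+b+e*t[1])/2,np.linalg.norm(a+d*t[0]-b-e*t[1])
def blobs(img,lo,hi,box):
    h=cv2.cvtColor(img,cv2.COLOR_RGB2HSV);m=cv2.inRange(h,lo,hi)
    k=np.zeros_like(m);x0,y0,x1,y1=box;k[y0:y1,x0:x1]=255
    n,l,s,c=cv2.connectedComponentsWithStats(m&k)
    return [(s[i].tolist(),c[i].round(1).tolist()) for i in range(1,n) if s[i][4]>8]
OR=((8,170,150),(18,255,255));BL=((100,150,100),(125,255,255))
E
python3 - <<'E'
from h import *
B={"side":(210,170,300,265),"top":(225,172,325,228)}
for n in B:
    im=cv2.imread(f"pics/{n}0.png")[:,:,::-1].copy()
    print(n,"or",blobs(im,*OR,B[n]),"bl",blobs(im,*BL,B[n]))
    x0,y0,x1,y1=B[n];c=im[y0:y1,x0:x1,::-1]
    cv2.imwrite(f"pics/{n}c.png",cv2.resize(c,None,fx=6,fy=6,interpolation=cv2.INTER_CUBIC) if n=="side" else cv2.resize(c,None,fx=8,fy=8,interpolation=cv2.INTER_CUBIC))
print(plane("top",(360,192),.092),plane("top",(203,197),.072),plane("top",(175,195),.105))
E
```

```text
side or [] bl [([241, 229, 22, 15, 85], [250.8, 238.5]), ([247, 247, 15, 8, 80], [254.3, 250.4])]
top or [([304, 199, 5, 13, 54], [306.4, 204.9])] bl [([311, 185, 5, 12, 49], [312.6, 190.6])]
[ 0.49792021 -0.31178309  0.092     ] [0.48317053 0.15206931 0.072     ] [0.48356979 0.22940019 0.105     ]
```

View pics/topc.png

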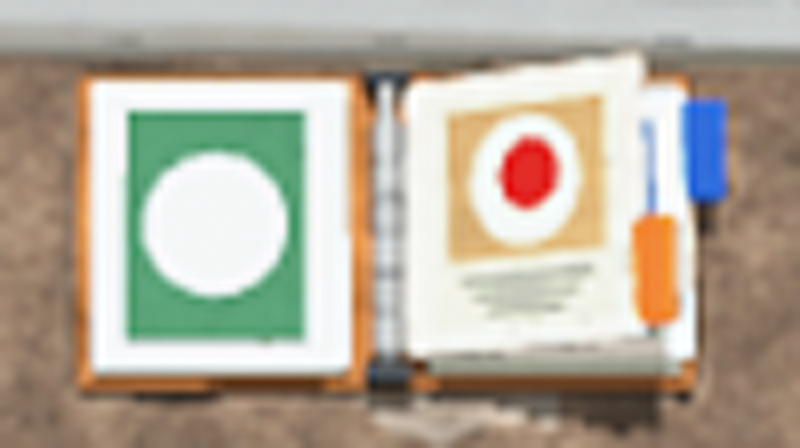

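View pics/sidec.png

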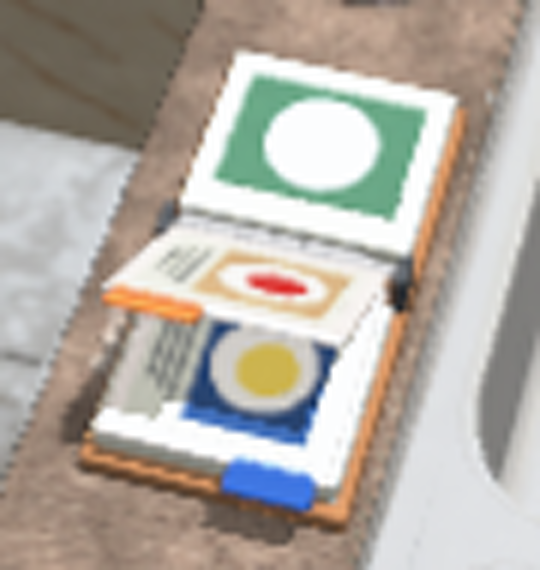

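The top crop shows the spine running from crop (388,82) to (388,375), with the orange tab's outer edge at about (677,270). The side crop shows the orange tab's outer edge centred near (152,308), with the leaf half raised.

Run:
```python
from h import *
t=lambda x,y:(225+(x+.5)/8-.5,172+(y+.5)/8-.5)
s=lambda x,y:(210+(x+.5)/6-.5,170+(y+.5)/6-.5)
f,n=plane("top",t(388,82),.034),plane("top",t(388,375),.034)
print("spine",f,n,(f+n)/2,"yaw",np.arctan2(f[1]-n[1],f[0]-n[0]))
for c in [(80,80),(80,388),(697,385),(690,78)]: print("board",plane("top",t(*c),.014))
print("tab ctr",tri(s(152,303),t(656,270)))
print("tab edge",tri(s(150,309),t(677,270)))
print("blue",plane("top",t(726,150),.034))
```

```text
spine [ 0.53756496 -0.05799303  0.034     ] [ 0.42426297 -0.05793272  0.034     ] [ 0.48091397 -0.05796288  0.034     ] yaw -0.0005322704095863524
board [0.54130064 0.06158215 0.014     ]
board [0.42059713 0.0599579  0.014     ]
board [ 0.42308502 -0.17817042  0.014     ]
board [ 0.5436776  -0.17718412  0.014     ]
tab ctr (array([ 0.45410611, -0.15161999,  0.11167385]), np.float64(0.0016671571608807985))
tab edge (array([ 0.45453065, -0.15808968,  0.11629515]), np.float64(0.0005748267205902152))
blue [ 0.51182709 -0.1880539   0.034     ]
```

Emit:
{"fn": "play_rows", "kwargs": {
  "moves": [
    [0, [0.08, -0.06, 0.0], 0.03],
    [0, [0.16, -0.12, 0.02], 0.06],
    [0, [0.24, -0.18, 0.03], 0.09],
    [0, [0.32, -0.24, 0.04], 0.12],
    [0, [0.4, -0.3, 0.05], 0.15],
    [0, [0.48, -0.36, 0.06], 0.18],
    [0, [0.56, -0.42, 0.07], 0.21],
    [0, [0.64, -0.48, 0.08], 0.24],
    [0, [0.72, -0.54, 0.08], 0.27],
    [0, [0.81, -0.6, 0.08], 0.29],
    [0, [0.81, -0.6, 0.08], 0.29],
    [0, [0.81, -0.6, 0.08], 0.29]
  ]
}}

```text
time_s: 1.6
position: [0.4558, -0.2127, 0.1991]
eef_rot: [0.0, 1.0, 0.0, -0.0]
force: [-0.6, -0.5, -0.7]
gripper_width: -0.002
gripper_force: 0.0
```

Emit:
{"fn": "play_rows", "kwargs": {
  "moves": [
    [0, [0, 0, 0.06], 0],
    [0, [0, 0, 0.13], 0],
    [0, [0, 0, 0.2], 0],
    [0, [0, 0, 0.26], 0],
    [0, [0, 0, 0.27], 0],
    [0, [0, -0.03, 0.27], 0],
    [0, [0, -0.06, 0.27], 0],
    [0, [0, -0.08, 0.27], 0],
    [0, [0, -0.08, 0.27], 0]
  ]
}}

```text
time_s: 2.72
position: [0.4565, -0.1795, 0.0917]
eef_rot: [0.0, 1.0, 0.001, 0.0]
force: [0.1, -0.4, -0.1]
gripper_width: -0.002
gripper_force: 0.0
```

Run:
```python
from h import *
im=optics.grab_frame("side")[150:270,190:320,::-1]
cv2.imwrite("pics/s1.png",cv2.resize(im,None,fx=5,fy=5,interpolation=cv2.INTER_CUBIC))
```

```text
(no output)
```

View pics/s1.png

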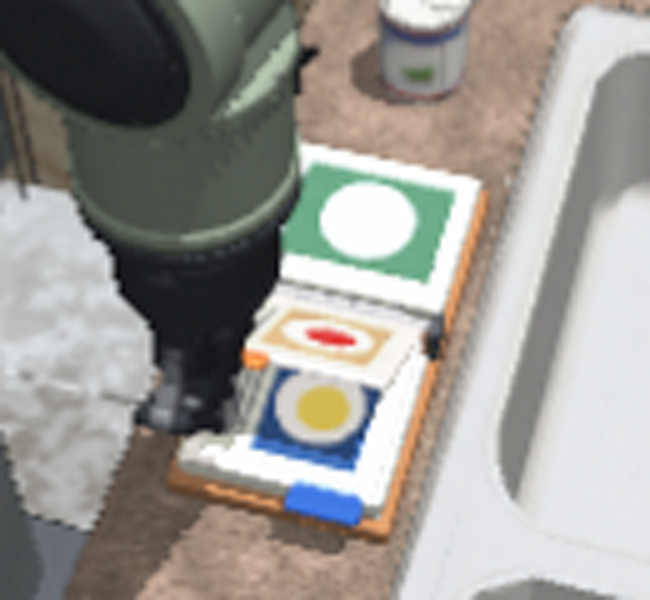

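Emit:
{"fn": "play_rows", "kwargs": {
  "moves": [
    [0, [0, -0.02, 0], 0],
    [0, [0, -0.04, -0.02], 0],
    [0, [0, -0.06, -0.04], 0],
    [0, [0, -0.08, -0.055], 0],
    [0, [0, -0.1, -0.07], 0],
    [0, [0, -0.12, -0.08], 0],
    [0, [0, -0.14, -0.09], 0],
    [0, [0, -0.16, -0.1], 0],
    [0, [0, -0.18, -0.106], 0],
    [0, [0, -0.2, -0.11], 0],
    [0, [0, -0.22, -0.115], 0],
    [0, [0, -0.22, -0.115], 0]
  ]
}}

```text
time_s: 4.28
position: [0.4562, -0.0916, 0.1374]
eef_rot: [-0.0, 1.0, 0.001, 0.0]
force: [0.4, -0.6, -0.4]
gripper_width: -0.002
gripper_force: 0.0
```

Run:
```python
from h import *
im=optics.grab_frame("side")[150:270,190:320,::-1]
cv2.imwrite("pics/s2.png",cv2.resize(im,None,fx=5,fy=5,interpolation=cv2.INTER_CUBIC))
```

```text
(no output)
```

View pics/s2.png

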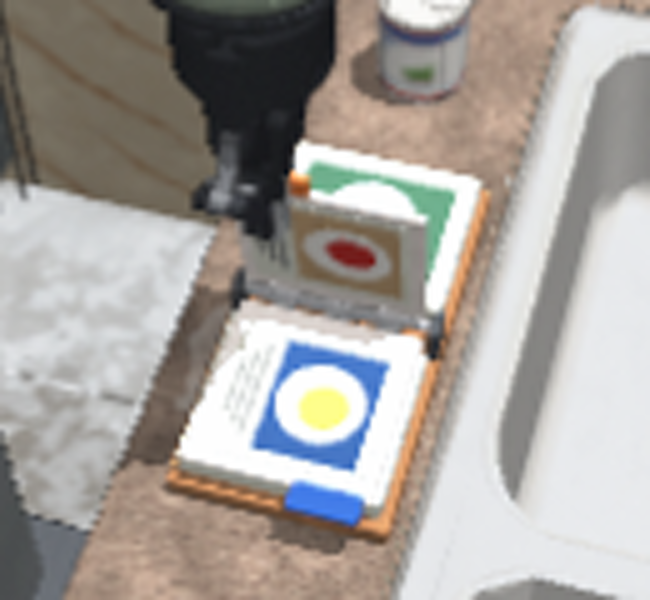

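The leaf is nearly upright, with the orange tab at (299,184) in the crop and the finger on its right face. The blue leaf is still flat, with its tab at (322,503).

Emit:
{"fn": "play_rows", "kwargs": {
  "moves": [
    [0, [0, -0.022, 0], 0],
    [0, [0, -0.044, 0], 0],
    [0, [0, -0.07, 0], 0],
    [0, [0, -0.094, 0], 0],
    [0, [0, -0.12, 0.005], 0],
    [0, [0, -0.145, 0.012], 0],
    [0, [0, -0.17, 0.022], 0],
    [0, [0, -0.195, 0.034], 0],
    [0, [0, -0.218, 0.048], 0],
    [0, [0, -0.239, 0.064], 0],
    [0, [0, -0.258, 0.084], 0],
    [0, [0, -0.277, 0.104], 0]
  ]
}}

```text
time_s: 5.82
position: [0.456, 0.019, 0.0951]
eef_rot: [0.0, 1.0, 0.0, -0.0]
force: [0.6, -0.3, 0.5]
gripper_width: 0.002
gripper_force: 0.3
```

Run:
```python
from h import *
im=optics.grab_frame("side")[150:270,190:320,::-1]
cv2.imwrite("pics/s3.png",cv2.resize(im,None,fx=5,fy=5,interpolation=cv2.INTER_CUBIC))
s=r.observe();print(s["position"],s["force"],s["time_s"])
```

```text
[0.45568913 0.01992764 0.0943145 ] [-1.14203454  1.92615621 -0.98414563] 5.875
```

View pics/s3.png

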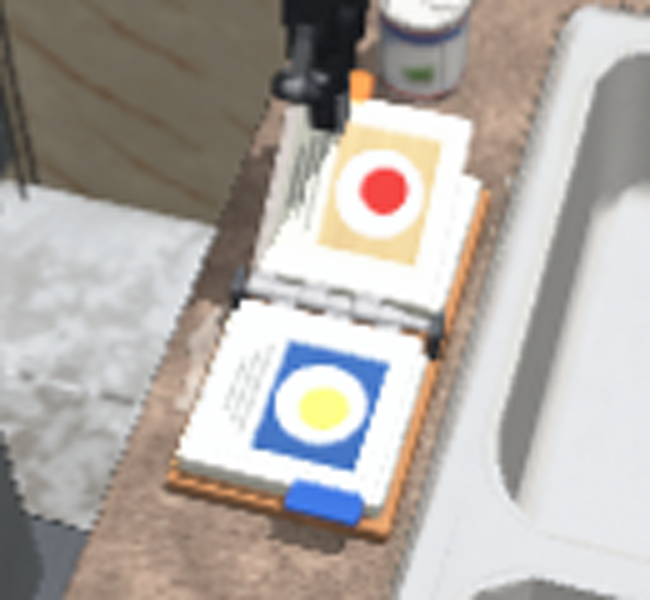

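The leaf is past upright and leaning left, with the orange tab at (362,86) in the crop. The binder hasn't moved.

Emit:
{"fn": "play_rows", "kwargs": {
  "moves": [
    [0, [0, -0.015, 0.022], 0],
    [0, [0, -0.029, 0.046], 0],
    [0, [0, -0.04, 0.072], 0],
    [0, [0, -0.05, 0.098], 0],
    [0, [0, -0.054, 0.115], 0],
    [0, [0, -0.057, 0.13], 0],
    [0, [0, -0.058, 0.14], 0],
    [0, [0, -0.058, 0.145], 0],
    [0, [0, -0.058, 0.148], 0],
    [0, [0, -0.058, 0.15], 0],
    [0, [0, -0.058, 0.15], 0]
  ]
}}

```text
time_s: 7.25
position: [0.4562, 0.0417, 0.0362]
eef_rot: [-0.0, 1.0, 0.0, 0.0]
force: [-3.4, 0.0, 12.7]
gripper_width: -0.003
gripper_force: 6.2
```

Emit:
{"fn": "play_rows", "kwargs": {
  "moves": [
    [0, [0, 0, 0.002], 0],
    [0, [0, 0, 0.0], 0],
    [0, [0, 0, -0.02], 0],
    [0, [0, 0, -0.06], 0],
    [0, [0, 0, -0.14], 0],
    [0, [0, 0, -0.24], 0],
    [0, [0, 0, -0.34], 0],
    [0, [0, 0.1, -0.4], 0],
    [0, [0, 0.22, -0.4], 0],
    [0, [0, 0.34, -0.4], 0],
    [0, [0, 0.46, -0.4], 0],
    [0, [0, 0.46, -0.4], 0]
  ]
}}

```text
time_s: 8.75
position: [0.4556, -0.1456, 0.1961]
eef_rot: [0.0, 1.0, -0.002, 0.0]
force: [0.2, 1.0, -0.3]
gripper_width: -0.001
gripper_force: 0.0
```

Run:
```python
from h import *
im=optics.grab_frame("side")[120:320,190:320,::-1]
cv2.imwrite("pics/s4.png",cv2.resize(im,None,fx=3,fy=3,interpolation=cv2.INTER_CUBIC))
im=optics.grab_frame("top")
print(blobs(im,*OR,(215,172,325,228)),blobs(im,*BL,(225,172,325,228)))
s=optics.grab_frame("side");o=blobs(s,*OR,(240,150,300,200));print(o)
s=r.observe();print(s["position"],s["force"],s["time_s"])
cv2.imwrite("pics/t4.png",cv2.resize(im[160:240,160:380,::-1],None,fx=3.6,fy=3.6,interpolation=cv2.INTER_CUBIC))
```

```text
[] [([284, 188, 8, 17, 74], [286.0, 196.1])]
[]
[ 0.45616543 -0.14157864  0.1958651 ] [ 0.33715416 -0.30455115 -0.06582299] 8.9
```

View pics/s4.png

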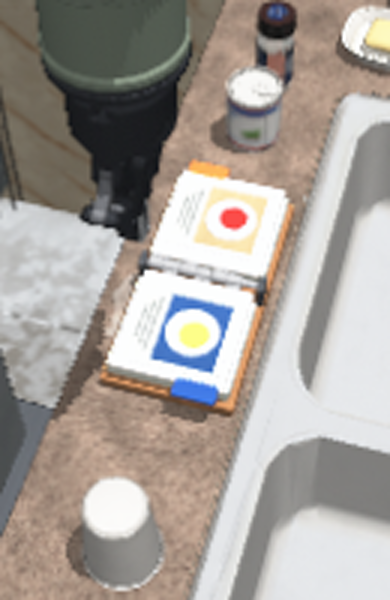

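View pics/t4.png

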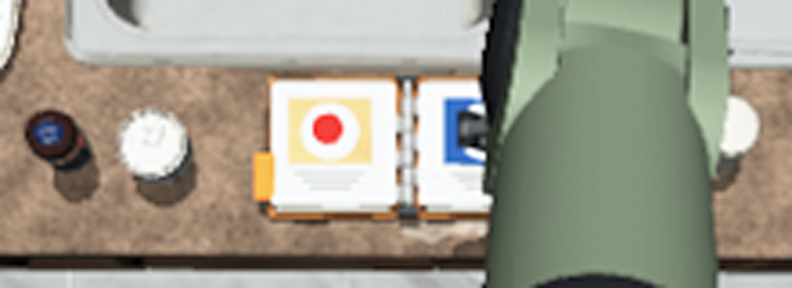

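The leaf lies flat on the left, with the orange tab's outer edge at (255,177) in the top crop. The blue leaf is still on the right, and the tin, jar and tumbler are in place.

Run:
```python
from h import *
print(tri((190+209/3,120+164/3),(160+255/3.6,160+177/3.6)))
print(r.hand_in())
```

```text
(array([0.45215483, 0.07098938, 0.03498699]), np.float64(0.0008335327993870071))
the job is handed in; nothing more can be done
None
```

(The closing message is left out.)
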